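Find and seat the rocking shelf panel

ROBOT

A 6-joint arm with a two-finger parallel gripper is mounted at the origin on the work surface. World frame = base frame: x ahead of the robot, y to its left, z up, the work surface at z = 0. Lengths are in m, angles in degrees, forces in N, time in s.
With the tool pointing down it reaches from about 0.4 to 0.825 m from the base axis. Payload 7 kg.
Tool frame: the origin (TCP) lies midway between the tips of the shut fingers; the grasp point (between the pads) lies 19 mm behind it; z points along the fingers, y is the line along which they close (so a half turn about z gives the same grasp; the last joint's range is limited). The gripper opens to 88 mm and grips with 3 to 60 N. Pads are 19 mm wide; open, the fingers measure 130 mm over their backs; the gripper's body (78 mm by 193 mm) begins 47 mm behind the grasp point.
Start: joints at [91.908, 20.546, 0.682, 0, -70.136, -16.507], TCP at [0.17, 0.653, 0.227] pointing down, gripper open.
Joint ranges: [-176.03, 176.03], [-82.01, 121.73], [-58.28, 71.71], [-173.87, 95.51], [-174.79, -0.11], [-173.66, 173.66]. Speed limits (degrees/s): [136.94, 136.94, 172.46, 180, 180, 180].

INTERFACE

Orientations are given as a 3x3 rotation matrix whose columns are the frame's x, y, z axes.
In Python, from rig import robot gives the robot as it stands. Calls block until the motion is done:
- robot.goto(position, orientation): joint-space move of the TCP to a pose.
- robot.servo_line(position, ori=None, speed=0.15): straight line of the TCP; ori=None keeps the orientation; speed is the mean speed in m/s.
- robot.movej(angles): joint-space move.
- robot.move_gripper(opening): opening from 0.0 (shut) to 1.0 (fully open); the grip force is fixed at half the most; returns when the fingers have stopped.
- robot.dwell(seconds).
- robot.ik(position, orientation): joint angles nearest the present ones, or None.
- robot.grab_frame(name): name is "scene" or "top"; returns (picture, depth): 480x640x3 uint8, red, green, blue; 480x640 float32, m along the optical axis (not along the pixel's ray), 0 where there is no reading.
- robot.camera_info(name): a dict with "vfov" (degrees; the focal length in pixels is half the picture's height over the tangent of half this angle, whatever the lens; pixels are square), "cx", "cy" (the principal point, pixels), "k1" (the pictures are not rectified: a ray, as slopes to the right and down, at radius r is drawn at 1 + k1 r^2 times it, then the intrinsics apply), "view" (4x4, takes a point from world to camera coordinates). Camera axes: x right, y down, z forward; pixel columns grow to the right and rows downward; lengths in m; the calibration is good to about 2 mm. A picture is of the moment at which its call begins. camera_info takes no time and is no camera call.
A pose or a line that the arm cannot do raises robot.Unreachable and nothing moves.
- robot.job_done(): hands the job in; it is judged then, once.
Readings, each from a call of its own:
- robot.read_t(): time.
- robot.read_qpos(): joint angles.
- robot.read_qvel(): joint speeds.
- robot.read_effort(): joint torques, N m.
- robot.read_position(): TCP position.
- robot.read_tcp_rot(): TCP orientation.
- robot.read_force(): force on the tool from outside, world axes, zero at the start.
- robot.read_ft_torque(): the same for the moment, N m.
- robot.read_grip_width(): opening from 0.0 (shut) to 1.0 (fully open).
- robot.read_finger_force(): force on a finger pad.
Only numpy, scipy, OpenCV 4.12 (cv2) and the standard library are available. Lean on these libraries where they do the work, as an engineer would, in place of code of your own. Each camera call takes 0.05 s, during which the arm holds its last target. There are 200 camera calls.

TASK

One of the four identical slatted panels in the front of the balcony shelf is not pushed home and rocks. With the fingertips, press lightly near an end of one panel after another until you find the one that rocks under the press, then push that one down at its middle until it sits firm and flush. The plastic is brittle from the sun: use no more than a firm hand push (under 50 N), lift nothing, and leave the things standing on the shelf where they are.

Things in the scene. Friction and masses are not known exactly. Their poses are not given: they have to be found in the camera images.
- shelf: Fixed low slatted plastic shelf, 277 mm deep (x) x 670 mm wide (y), deck top 100 mm above its origin, which lies on the ledge under the deck (x -132 to +145 mm); x points to the back. Panels are centred at x -40, y -255, -85, 85 and 255 mm, with fixed 54 mm strips between them and a fixed strip behind. Exactly one panel is loose; its place varies.
- panel_a: One of four identical slatted white panels, 150 (x) x 110 x 12 mm, on a push-fit spigot under the 38 mm boss at its middle. Origin: centre of underside; z its normal. Home: origin 88 mm above the shelf's, top flush, firm. Loose: level, 4 to 5.5 mm higher; 1 to 2 N on an end tips that end onto a rail (0.06 to 0.08 rad), it springs back; 10 to 13 N on the middle drives it home.
- panel_b: One of four identical slatted white panels, 150 (x) x 110 x 12 mm, on a push-fit spigot under the 38 mm boss at its middle. Origin: centre of underside; z its normal. Home: origin 88 mm above the shelf's, top flush, firm. Loose: level, 4 to 5.5 mm higher; 1 to 2 N on an end tips that end onto a rail (0.06 to 0.08 rad), it springs back; 10 to 13 N on the middle drives it home.
- panel_c: One of four identical slatted white panels, 150 (x) x 110 x 12 mm, on a push-fit spigot under the 38 mm boss at its middle. Origin: centre of underside; z its normal. Home: origin 88 mm above the shelf's, top flush, firm. Loose: level, 4 to 5.5 mm higher; 1 to 2 N on an end tips that end onto a rail (0.06 to 0.08 rad), it springs back; 10 to 13 N on the middle drives it home.
- panel_d: One of four identical slatted white panels, 150 (x) x 110 x 12 mm, on a push-fit spigot under the 38 mm boss at its middle. Origin: centre of underside; z its normal. Home: origin 88 mm above the shelf's, top flush, firm. Loose: level, 4 to 5.5 mm higher; 1 to 2 N on an end tips that end onto a rail (0.06 to 0.08 rad), it springs back; 10 to 13 N on the middle drives it home.
- spray: teal spray bottle with a white press button, 56 mm dia., 184 mm tall, standing at one end of the shelf's rear strip. Origin: centre of its foot. Leave alone.
- peg_box: clear acrylic peg box with hinged lid and latch, 84 x 132 x 55 mm, on the middle of the rear strip. Origin: centre of its underside. Leave alone.
- dish: round white ceramic dish, 90 mm dia., 24 mm tall, at the other end of the rear strip. Origin: centre of its underside. Leave alone.
- brush: wooden scrubbing brush, 110 x 38 x 36 mm, bristles down, on a strip between two panels. Origin: centre of its underside. Leave alone.
- jar: small glass jar with metal cap, 42 mm dia., 55 mm tall, on a strip between two panels. Origin: centre of its underside. Leave alone.
- peg: wooden clothes peg, 74 x 10 x 20 mm, lying on a strip between two panels. Origin: centre of its underside. Leave alone.

How it is judged (in metres and radians):
On the way, in this order (a step that is already met when the one before it is completed fails the run):
1. a light press near its end makes the loose panel rock (it tips by more than 0.025 rad) (angle between any of panel_a, panel_b, panel_c, panel_d's own z axis and vertical above 0.025 rad), for 0.05 s.
2. all four panels are home: level within 0.015 rad and within 2 mm of flush (z of each of panel_a, panel_b, panel_c, panel_d in the frame of shelf below 0.09 m and angle between each of panel_a, panel_b, panel_c, panel_d's own z axis and vertical below 0.015 rad), for 0.2 s.
At the end, for the whole second after the job is handed in: All four panels are pushed home: each within 2 mm of flush with the shelf and level within 0.015 rad (all of step 2 and z of each of panel_a, panel_b, panel_c, panel_d in the frame of shelf above 0.086 m); the robot touches nothing.
It fails at once if a thing standing on the shelf is moved by more than 25 mm or tipped by more than 0.3 rad (distance of any of spray, peg_box, dish, brush, jar, peg from where it was at the start of the episode above 0.025 m or angle between any of spray, peg_box, dish, brush, jar, peg's own z axis and vertical above 0.3 rad).
It fails at once if a panel is prised or lifted up (more than 9 mm above flush) (z of any of panel_a, panel_b, panel_c, panel_d in the frame of shelf above 0.097 m).
It fails at once if a panel or the shelf is pressed with more than 50 N (contact force between any of panel_a, panel_b, panel_c, panel_d, shelf and the arm above 50 N).
It also fails if it takes over 61 s, if anything falls off the work surface, if the arm or the gripper's body presses on something with over 40 N, if the wrist force passes 120 N, or if a joint passes its speed limit or range.

## Working session

There is one attempt and no reset: what is moved stays moved. The work goes in short steps, each a Python script; the robot and the scene stay as the last script left them, time stands still between calls to the robot, and variables do not carry over. Pictures are saved under pics/ and viewed, at most 10 in all, crops included, and the job is handed in when it is done.

```bash
mkdir -p pics; cat > h.py <<'E'
import numpy as np, cv2
from rig import robot
def cloud(name):
    im,d=robot.grab_frame(name); c=robot.camera_info(name)
    f=240/np.tan(np.radians(c["vfov"]/2)); K=np.array([[f,0,c["cx"]],[0,f,c["cy"]],[0,0,1]])
    u,v=np.meshgrid(np.arange(640.),np.arange(480.))
    p=cv2.undistortPoints(np.stack([u,v],-1).reshape(-1,1,2),K,np.array([c["k1"],0,0,0.])).reshape(480,640,2)
    P=np.dstack([p[...,0]*d,p[...,1]*d,d,np.ones_like(d)])@np.linalg.inv(np.array(c["view"])).T
    P=P[...,:3]; P[d==0]=np.nan
    return im,P
E
python3 - <<'E'
from h import *
for n in("scene","top"):
    im,P=cloud(n); cv2.imwrite(f"pics/{n}0.png",im[...,::-1]); np.save(n,P)
    z=P[...,2]; h,e=np.histogram(z[np.isfinite(z)],bins=np.arange(-.05,.4,.01)); print(n,dict(zip(e.round(2),h)))
    c=robot.camera_info(n); print(c["vfov"],-np.array(c["view"])[:3,:3].T@np.array(c["view"])[:3,3])
print(robot.read_tcp_rot(),robot.read_t())
E
```

```text
scene {np.float64(-0.05): np.int64(478), np.float64(-0.04): np.int64(600), np.float64(-0.03): np.int64(875), np.float64(-0.02): np.int64(895), np.float64(-0.01): np.int64(115523), np.float64(0.0): np.int64(22115), np.float64(0.01): np.int64(3231), np.float64(0.02): np.int64(2234), np.float64(0.03): np.int64(2186), np.float64(0.04): np.int64(2158), np.float64(0.05): np.int64(2519), np.float64(0.06): np.int64(2628), np.float64(0.07): np.int64(2704), np.float64(0.08): np.int64(4052), np.float64(0.09): np.int64(25450), np.float64(0.1): np.int64(13198), np.float64(0.11): np.int64(19135), np.float64(0.12): np.int64(3022), np.float64(0.13): np.int64(2871), np.float64(0.14): np.int64(2295), np.float64(0.15): np.int64(5067), np.float64(0.16): np.int64(2446), np.float64(0.17): np.int64(6720), np.float64(0.18): np.int64(2618), np.float64(0.19): np.int64(1714), np.float64(0.2): np.int64(2877), np.float64(0.21): np.int64(2387), np.float64(0.22): np.int64(1678), np.float64(0.23): np.int64(899), np.float64(0.24): np.int64(660), np.float64(0.25): np.int64(747), np.float64(0.26): np.int64(662), np.fl
[... 1393 characters left out ...]
): np.int64(360), np.float64(0.24): np.int64(64), np.float64(0.25): np.int64(33), np.float64(0.26): np.int64(127), np.float64(0.27): np.int64(287), np.float64(0.28): np.int64(144), np.float64(0.29): np.int64(0), np.float64(0.3): np.int64(0), np.float64(0.31): np.int64(0), np.float64(0.32): np.int64(0), np.float64(0.33): np.int64(0), np.float64(0.34): np.int64(0), np.float64(0.35): np.int64(0), np.float64(0.36): np.int64(0), np.float64(0.37): np.int64(0), np.float64(0.38): np.int64(0)}
44.34093335008484 [0.50873442 0.00821752 1.00363684]
[[ 9.67686229e-01 -2.52157299e-01 -2.41811523e-04]
 [-2.52157379e-01 -9.67685140e-01 -1.45817252e-03]
 [ 1.33691425e-04  1.47202802e-03 -9.99998908e-01]] 0.1
```

View pics/top0.png

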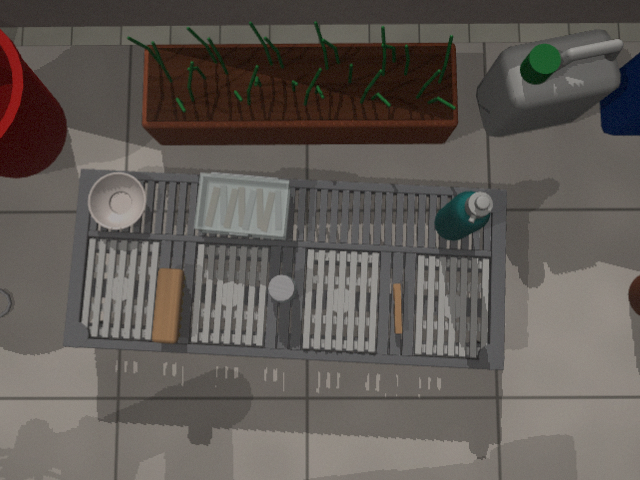

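View pics/scene0.png

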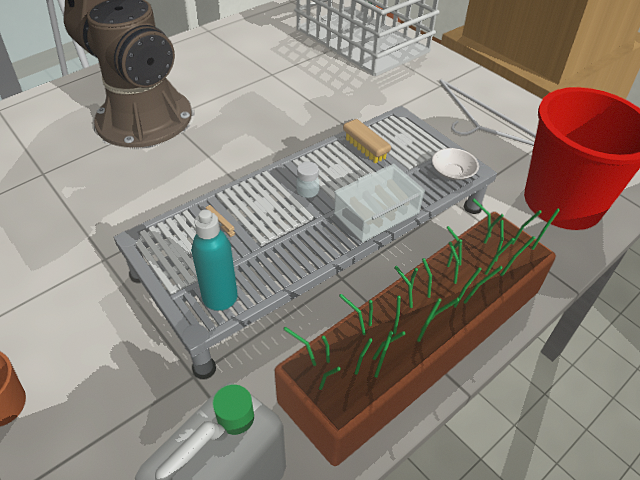

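The top view shows four white panels centred near (121,290), (231,293), (341,300) and (452,305). The brush is at (168,305), the jar at (281,288) and the peg at (398,308), all on the strips. The dish, box and spray bottle are on the rear strip. Next I measure the panel poses and the heights relative to the strips.

```bash
python3 - <<'E'
from h import *
P=np.load("top.npy"); im=cv2.imread("pics/top0.png")
hsv=cv2.cvtColor(im,cv2.COLOR_BGR2HSV)
z=P[...,2]; ok=(z>.085)&(z<.13)
m=ok&(hsv[...,2]>125)&(hsv[...,1]<50)
C=[]
for u,v in((121,290),(231,293),(341,300),(452,305)):
    w=np.zeros_like(m); w[v-55:v+58,u-44:u+44]=1
    Q=P[m&w]; r=cv2.minAreaRect((Q[:,:2]*1000).astype(np.float32))
    C.append(r[0]); print(np.array(r[0]).round(1),np.array(r[1]).round(1),round(r[2],1),"z p25,50,75",np.percentile(Q[:,2],[25,50,75]).round(4))
C=np.array(C); print(np.diff(C,axis=0))
# dark strips/frame height near each
d=C[3]-C[0]; d/=np.linalg.norm(d); ey=-d; ex=np.array([-ey[1]*-1,-ey[0]]) 
ex=np.array([ey[1],-ey[0]]); print("ex",ex,"ey",ey)
o=C.mean(0)+40*ex; print("shelf origin",o)
L=(P[...,:2]*1000-o)@np.stack([ex,ey],1)
y4=[255,85,-85,-255]
for y in y4:
    fr=ok&(abs(L[...,1]-y)<50)&(L[...,0]<-119)&(L[...,0]>-129); bk=ok&(abs(L[...,1]-y)<50)&(abs(L[...,0]-43)<5)
    pn=m&(abs(L[...,1]-y)<45)&(abs(L[...,0]+40)<65)
    print(y,[np.round(np.percentile(z[k],[25,50,75]),4) if k.any() else None for k in(fr,bk,pn)],pn.sum())
for n,(u,v) in dict(brush=(168,305),jar=(281,288),peg=(398,308),box=(243,207)).items():
    a=P[v-4:v+5,u-3:u+4].reshape(-1,3); print(n,np.nanmedian(a,0).round(3),L[v,u].round())
np.savez("pose.npz",o=o,ex=ex,ey=ey)
# scene cam heights
S=np.load("scene.npy"); Ls=(S[...,:2]*1000-o)@np.stack([ex,ey],1); im=cv2.imread("pics/scene0.png"); g=im.min(2)
for y in y4:
    k=(abs(Ls[...,1]-y)<50)&(abs(Ls[...,0]+40)<65)&(S[...,2]>.085)&(S[...,2]<.125)&(g>125); print("scene",y,k.sum(),np.percentile(S[k][:,2],[25,50,75]).round(4))
E
```

```text
[538.2 325. ] [108.3 147.9] 86.9 z p25,50,75 [0.0987 0.0999 0.101 ]
[528.7 155.6] [108.2 147. ] 87.0 z p25,50,75 [0.0987 0.0999 0.1009]
[519.6 -14.3] [108.2 148. ] 86.8 z p25,50,75 [0.104  0.1052 0.1063]
[ 510.5 -183.8] [108.7 148.1] 86.8 z p25,50,75 [0.0986 0.0998 0.101 ]
[[  -9.48699951 -169.39324951]
 [  -9.13122559 -169.87060165]
 [  -9.15097046 -169.56637955]]
ex [ 0.99851413 -0.05449349] ey [0.05449349 0.99851413]
shelf origin [564.19363969  68.44986196]
255 [array([0.0988, 0.0999, 0.101 ]), array([0.0984, 0.0997, 0.1008]), array([0.0987, 0.0999, 0.101 ])] 2704
85 [array([0.099 , 0.1001, 0.1011]), array([0.0981, 0.0998, 0.1009]), array([0.0988, 0.0999, 0.1009])] 1949
-85 [array([0.0988, 0.1001, 0.1011]), array([0.0982, 0.0996, 0.1008]), array([0.1039, 0.1052, 0.1064])] 3119
-255 [array([0.099 , 0.1001, 0.1011]), array([0.0981, 0.0995, 0.1008]), array([0.0985, 0.0998, 0.101 ])] 1414
brush [0.512 0.24  0.136] [-61. 168.]
jar [0.536 0.072 0.155] [-28.   3.]
peg [ 0.507 -0.1    0.118] [ -48. -171.]
box [0.654 0.129 0.155] [87. 65.]
scene 255 1250 [0.0965 0.0975 0.0985]
scene 85 1278 [0.097  0.0982 0.0992]
scene -85 2101 [0.1024 0.1035 0.1044]
scene -255 1987 [0.097  0.0981 0.099 ]
```

Both cameras show the panel at shelf y = -85 about 5 mm higher than the others, with its centre at (0.520, -0.014). I'll press its front end first to check that it rocks.

```bash
cat >> h.py <<'E'
q=np.load("pose.npz"); ex,ey,o=q["ex"],q["ey"],q["o"]/1000
R=np.array([[ey[0],ex[0],0],[ey[1],ex[1],0],[0,0,-1.]])
def at(lx,ly,z): return [*(o+lx*ex+ly*ey),z]
def press(lx,ly,z0,zmin,fmax,step=.0005):
    f0=robot.read_force()[2]; z=z0; log=[]
    while z>zmin:
        z-=step; robot.servo_line(at(lx,ly,z),R,speed=.01)
        f=robot.read_force()[2]-f0; log.append((round(z*1e3,1),round(robot.read_position()[2]*1e3,1),round(f,1)))
        if abs(f)>fmax: break
    return log
E
python3 - <<'E'
from h import *
p=at(-.040-.062,-.085,.20)
j=robot.ik(p,R)
if j is None or abs(j[5])>165: print("flip",j)
print(p,np.round(j,1))
robot.move_gripper(0.0); robot.goto(p,R); robot.servo_line(at(-.102,-.085,.115),R,speed=.1)
print(robot.read_t(),robot.read_position(),robot.read_force())
print(press(-.102,-.085,.109,.1015,3.5)); robot.dwell(.15); print(robot.read_force(),robot.read_t())
im,P=cloud("top"); cv2.imwrite("pics/top1.png",im[...,::-1])
L=(P[...,:2]-o)@np.stack([ex,ey],1); z=P[...,2]
for a,b in((-.06,-.04),(-.03,-.01),(.0,.01),(.015,.03)):
    k=(abs(L[...,1]+.085)<.045)&(L[...,0]>a)&(L[...,0]<b)&(z>.09)&(z<.12)&(im.min(2)>125); print(a,k.sum(),np.median(z[k]) if k.any() else 0)
E
```

```text
[np.float64(0.457713252362323), np.float64(-0.01086550297842244), 0.2] [ 23.4   0.8 -27.8   0.  -61.3 153.5]
5.0917 [ 0.45814551 -0.01073552  0.11545356] [-0.52151747 -0.15874511  0.47313166]
[(108.5, np.float64(108.5), np.float64(-0.6)), (108.0, np.float64(108.0), np.float64(-0.9)), (107.5, np.float64(107.5), np.float64(0.1)), (107.0, np.float64(107.0), np.float64(-1.5)), (106.5, np.float64(106.5), np.float64(-0.8)), (106.0, np.float64(106.0), np.float64(-0.5)), (105.5, np.float64(105.5), np.float64(-0.6)), (105.0, np.float64(105.0), np.float64(0.2)), (104.5, np.float64(104.5), np.float64(-0.5)), (104.0, np.float64(104.0), np.float64(0.1)), (103.5, np.float64(103.5), np.float64(-0.0)), (103.0, np.float64(103.0), np.float64(-0.1)), (102.5, np.float64(102.5), np.float64(1.4)), (102.0, np.float64(102.0), np.float64(0.0)), (101.5, np.float64(101.5), np.float64(1.0))]
[-1.58535807 -0.35796489  0.80790763] 9.5417
-0.06 229 0.10463843966544606
-0.03 3 0.10174222077990969
0.0 172 0.10932664263039082
0.015 416 0.10935693384050227
```

With the front end pressed, the rear end rose to 109.3 mm, so the tilt is about 0.07 rad and this is the loose panel. Next I push down at its middle.

```bash
python3 - <<'E'
from h import *
robot.servo_line(at(-.102,-.085,.125),R,speed=.08); robot.servo_line(at(-.04,-.085,.125),R,speed=.1); robot.servo_line(at(-.04,-.085,.110),R,speed=.05)
robot.dwell(.3)
print([tuple(map(float,a)) for a in press(-.04,-.085,.107,.0975,20)]); print(robot.read_force())
robot.servo_line(at(-.04,-.085,.125),R,speed=.05); robot.servo_line(at(-.04,-.085,.24),R,speed=.15)
robot.goto(at(-.12,.085,.27),R)
im,P=cloud("top"); cv2.imwrite("pics/top2.png",im[...,::-1])
L=(P[...,:2]-o)@np.stack([ex,ey],1); z=P[...,2]
for y in(-.255,-.085,.085,.255):
  for a,b in((-.11,-.08),(-.055,-.025),(.0,.03)):
    k=(abs(L[...,1]-y)<.045)&(L[...,0]>a)&(L[...,0]<b)&(z>.09)&(z<.12)&(im.min(2)>125); print(y,a,k.sum(),np.median(z[k]).round(4) if k.any() else 0)
print(robot.read_t(),robot.read_force())
E
```

```text
[(106.5, 106.4, 0.1), (106.0, 106.0, -0.3), (105.5, 105.7, 2.5), (105.0, 105.5, 5.4), (104.5, 105.1, 7.0), (104.0, 104.7, 7.7), (103.5, 104.2, 6.8), (103.0, 103.7, 8.1), (102.5, 103.2, 7.8), (102.0, 102.7, 6.9), (101.5, 102.2, 7.7), (101.0, 101.7, 6.9), (100.5, 101.2, 8.1), (100.0, 100.7, 7.7), (99.5, 100.2, 7.8), (99.0, 100.0, 11.5), (98.5, 99.9, 14.8), (98.0, 99.8, 18.4), (97.5, 99.7, 23.2)]
[-9.28512108  2.10658416 23.43651999]
-0.255 -0.11 451 0.0996
-0.255 -0.055 306 0.0998
-0.255 0.0 209 0.0995
-0.085 -0.11 697 0.0994
-0.085 -0.055 757 0.0996
-0.085 0.0 698 0.0994
0.085 -0.11 393 0.0995
0.085 -0.055 442 0.0998
0.085 0.0 2 0.1003
0.255 -0.11 229 0.0999
0.255 -0.055 758 0.1
0.255 0.0 494 0.1
19.0 [-0.11697463 -0.4595475  -0.70874487]
```

View pics/top2.png

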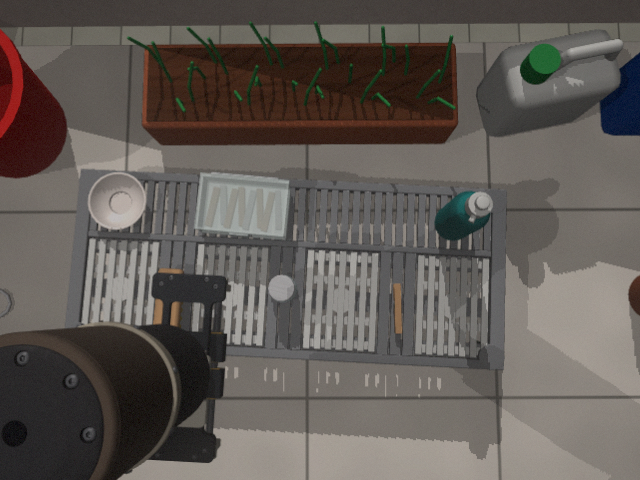

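The pushed panel at (341,300) is flush and level at 99.5 mm, matching the other three. The jar (281,288), peg (398,308) and the other things are where they were, and the arm is clear.

```bash
python3 -c "
from rig import robot
print(robot.job_done())"
```

```text
the job is handed in; nothing more can be done
None
```

The loose panel (third from the left in the top view, at shelf y = -85 mm) rocked about 0.07 rad under a light end press; I pushed it home at its middle with about 23 N at most, all four panels now measure flush and level, and the job is handed in.

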